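# Free the pawl and close the hand press

### The arm

A 6-joint arm with a two-finger parallel gripper is mounted at the origin on the work surface. World frame = base frame: x ahead of the robot, y to its left, z up, the work surface at z = 0. Lengths are in m, angles in rad, forces in N, time in s.
With the tool pointing down it reaches from about 0.275 to 0.725 m from the base axis. Payload 5.6 kg.
Tool frame: the origin (TCP) lies on the mounting face of the last link; the fingertips stand 173 mm ahead of it and the grasp point (between the pads) lies 155 mm ahead of it; z points along the fingers, y is the direction in which the jaws open and shut (so a half turn about z gives the same grasp; the last joint's range is limited). The gripper opens to 85 mm and grips with 20 to 120 N. Pads are 22 mm wide; open, the fingers measure 114 mm over their backs; the gripper's body (76 mm by 85 mm) begins 54 mm behind the grasp point. The pads swing forward as they close: fully open they stand 13 mm farther back than shut.
Start: joints at [-0.946, 0.255, 0.108, 0, -1.424, -0.285], TCP at [0.183, -0.519, 0.405] pointing down, gripper open.
Joint ranges: [-2.95, 2.95], [-1.21, 1.97], [-1.09, 1.5], [-2.87, 1.71], [-2.94, -0.07], [-3.05, 3.05]. Speed limits (rad/s): [2.57, 2.57, 3.14, 3.14, 3.14, 3.14].

### API

Orientations are given as a 3x3 rotation matrix whose columns are the frame's x, y, z axes.
In Python, from workcell import bot, viewer gives the robot as it stands.
- The arm moves only by the tool play_rows, never from a script. Its argument "moves" is text: rows parted by semicolons, each of 5 numbers parted by spaces: the closure, from -1 (fully open) to 1 (shut), then the shift along the world's x, y, z in m, then the turn about the world's z in rad. In form: fingers tx ty tz turn; .... A call has exactly 8 rows; each row is the pose to reach, as a shift and turn from the pose commanded when the call began; what a row does not reach only later rows make up. A row lasts 1/8 s, in which the tool goes at most 62.5 mm and 10.7 degrees, less where a joint would pass 70% of its speed; a pose out of reach is approached as far as the arm can. A call with a gripper value outside its range is refused whole. The fingers move at their own pace and stop on an object; "squeeze" is the grip in N (left out, the last holds). Time passes only in rows, so rows that repeat a pose let the fingers close, or fill a call up. It gives the time, the measured TCP pose, the force and the opening at its end, in the units of the state.
- bot.get_state(): the state, without advancing time (a new reading comes with each control period).
- viewer.snapshot(name): name is "side" or "top"; returns a dict with "frame" (384x512x3 uint8, red, green, blue), "range_z" (384x512 float32, m along the optical axis (not along the pixel's ray), 0 where there is no reading), "mtx" (3x3 intrinsics, pixels), "view" (4x4, takes a point from world to camera coordinates). Camera axes: x right, y down, z forward; pixel columns grow to the right and rows downward; lengths in m; the calibration is good to about 2 mm. A picture is of the moment at which its call begins.
- bot.close_job(): hands the job in, once; it reports no verdict.
Trained networks look in a picture, given as the dict that the camera call returned (one of the last four; its "shot" number tells which), for a name from the list of things; names that differ only in an ending like _2 or _b are one class to them, and where a whole thing is asked for, a point or a joint stands for the part that bears it (a point fixed in the world has none). Each returns a list of dicts, best first, with "conf" (0 to 1); they miss things now and then, are a little off and sometimes report something else, mostly with a low value. They report only what shows in the picture. A call takes as long as a camera call.
- viewer.spot_in(picture, name): "bbox" ([left, top, right, bottom] in pixels, round what is visible of it).
The state is a dict: "time_s": time; "qpos": joint angles; "dq": joint speeds; "tau": joint torques, N m; "tcp_pos": TCP position; "ee_rot": TCP orientation; "wrist_force": force on the tool from outside, world axes, zero at the start; "wrist_torque": the same for the moment, N m; "opening": finger opening in m.
Only numpy, scipy, OpenCV 4.12 (cv2) and the standard library are available. Lean on these libraries where they do the work, as an engineer would, in place of code of your own. Each camera call takes 0.05 s, during which the arm holds its last target.

### The job

The hand press on the steel table is propped open by its ratchet. With the fingertips, press the red pawl tab fully down, where it stays, so that the hook is clear of the teeth; only then push the black handle down past the teeth until the press is fully closed, and let go with the pawl still free. Only press and push: do not lean on the handle while the pawl still holds it, do not raise the arm, and leave the things standing around where they are.

Things in the scene. Friction and masses are not known exactly. Their poses are not given: they have to be found in the camera images.
- press: hand press, fixed to the table; base plate 350 x 130 x 12 mm, x = -190 to +160 mm in its frame (x lengthwise, z up, symmetric about y). Origin on the table surface. The arm reaches from its hinge to -x, the pawl tab is at the +x end. Round lower plate 96 mm across at x = -80 mm, top 50 mm up. Grey cheeks at the hinge up to 118 mm high; grey pawl posts at x = 83 to 117 mm, 150 mm high.
- lever_hinge (a point): centre of the arm's hinge, 20 mm along the press's x, 95 mm above the table; the hinge axis runs along the press's y. A toothed wheel of 60 mm radius turns with the arm around it.
- press_arm (a joint): arm angle, rad: 0 to 0.06 at the start (open, arm slopes up 43 deg at 0), grows as the handle goes down, 0.75 = closed, hard stop, arm level. The hinge is stiff: the arm stays where it is left; once freed, about 3 to 7 N down at the handle moves it. With the pawl engaged a tooth stops it at about 0.10. It could be raised to -0.3, which is not wanted.
- handle (a point): centre of the black cross handle, a round bar 24 mm thick, 110 mm long along the press's y, 185 mm from the hinge. It swings in an upright arc: height above the table 95 + 185 sin(0.75 - press_arm) mm (about 221 at the start, 95 closed), horizontal distance from the hinge towards the press's -x 185 cos(0.75 - press_arm) mm.
- pawl (a joint): rocker pawl angle, rad: 0 = hook in the teeth (start), 0.3 = tab fully down, hard stop; the hook clears the teeth above about 0.12. Friction holds it where it is left; about 3 N on the tab moves it.
- pawl_tab (a point): centre of the top face of the red pawl tab, 45 x 45 x 8 mm, level at the start, 166 mm above the table, 157.5 mm along the press's x. The pawl's pivot lies 57.5 mm from it towards the press's -x and 26 mm lower; fully pressed, this point sinks about 18 mm and the tab tilts 17 deg outward. Nothing is below it down to the base plate.
- bulb_carton: blue carton, 62 x 62 x 85 mm tall, bystander; origin at the centre of its underside
- switch_carton: orange carton, 90 x 60 x 50 mm tall, bystander; origin at the centre of its underside
- spare_knob: black star knob, 58 mm across, 36 mm tall, bystander; origin at the centre of its underside
- steel_cup: open metal cup, 68 mm across, 60 mm tall, bystander; origin at the centre of its underside
- wrench: steel wrench 160 mm long lying flat, bystander; origin about mid-length, on the table
- oil_bottle: clear bottle with red cap, 56 mm across, 160 mm tall, bystander; origin at the centre of its underside
- bone_pusher: white plastic hand pusher, 66 mm across, 70 mm tall, bystander; origin at the centre of its underside

How it is judged:
On the way, in this order (a step that is already met when the one before it is completed fails the run):
1. the pawl is pressed free while the arm is still up (value of joint pawl above 0.2 rad and value of joint press_arm below 0.16 rad), for 0.2 s.
2. the arm is pushed down to closed, past the teeth, the pawl staying free (value of joint press_arm above 0.7 rad and value of joint pawl above 0.12 rad), for 0.2 s.
At the end, for the whole second after the job is handed in: The arm is closed (press_arm above 0.70 of 0.75 rad) and at rest, the pawl is still free (above 0.12 rad) (all of step 2 and velocity of joint press_arm between -0.05 and 0.05 rad/s); the robot touches nothing.
It fails at once if the handle is forced (over 25 N) while the pawl is engaged (value of joint pawl below 0.1 rad and contact force between any of the fingers, the arm and press_arm above 25 N).
It fails at once if the arm is lifted above where it was propped (value of joint press_arm below -0.06 rad).
It fails at once if something standing around is displaced by more than 25 mm (distance of any of bulb_carton, switch_carton, spare_knob, steel_cup, wrench, oil_bottle, bone_pusher from where it was at the start of the episode above 0.025 m).
It also fails if it takes over 40 s, if anything falls off the work surface, if the arm or the gripper's body presses on something with over 40 N, if the wrist force passes 120 N, or if a joint passes its speed limit or range.

## Working session

There is one attempt and no reset: what is moved stays moved. The work goes in short steps, Python scripts to look and compute and a tool call to move; the robot and the scene stay as the last step left them, time stands still between calls to the robot, and variables do not carry over. Pictures are saved under pics/ and viewed, and the job is handed in when it is done.

Besides the shell and the picture viewer there is one more tool, called after "Call:" by a JSON object that holds its "name" and its "arguments", one argument or row to a line. play_rows: Moves the arm, as the interface text tells. Its arguments: {"type":"object","properties":{"moves":{"type":"string"},"squeeze":{"type":"number"}},"required":["moves"]}

```bash
mkdir -p pics; ls
cat > h.py <<'E'
import numpy as np,cv2
from workcell import bot,viewer
def save(s,n): cv2.imwrite(f'pics/{n}.png',s['frame'][:,:,::-1])
def cloud(s):
    K=np.array(s['mtx']);V=np.array(s['view']);z=s['range_z']
    v,u=np.mgrid[:z.shape[0],:z.shape[1]]
    p=np.stack([(u-K[0,2])/K[0,0]*z,(v-K[1,2])/K[1,1]*z,z],-1)
    w=(p-V[:3,3])@V[:3,:3]
    w[z==0]=np.nan
    return w
E
python3 - <<'E'
from h import *
for n in ['side','top']:
    s=viewer.snapshot(n);save(s,n+'0');np.savez(n+'0.npz',**{k:s[k] for k in('frame','range_z','mtx','view')})
    for o in ['press','handle','pawl_tab','lever_hinge','bulb_carton','switch_carton','spare_knob','steel_cup','wrench','oil_bottle','bone_pusher']:
        print(n,o,[(np.round(d['bbox']).tolist(),round(d['conf'],2)) for d in viewer.spot_in(s,o)[:2]])
print(bot.get_state())
E
```

```text
pics
side press [([194.0, 161.0, 319.0, 254.0], 0.95)]
side handle [([210.0, 158.0, 283.0, 223.0], 0.7)]
side pawl_tab [([259.0, 196.0, 316.0, 214.0], 0.67)]
side lever_hinge [([263.0, 192.0, 315.0, 213.0], 0.31)]
side bulb_carton [([279.0, 170.0, 300.0, 199.0], 0.79)]
side switch_carton [([276.0, 119.0, 304.0, 147.0], 0.64), ([230.0, 170.0, 252.0, 191.0], 0.21)]
side spare_knob [([225.0, 248.0, 248.0, 264.0], 0.52)]
side steel_cup [([232.0, 169.0, 250.0, 190.0], 0.5)]
side wrench [([327.0, 142.0, 364.0, 151.0], 0.76), ([194.0, 158.0, 318.0, 254.0], 0.5)]
side oil_bottle [([151.0, 333.0, 181.0, 376.0], 0.56), ([208.0, 158.0, 282.0, 222.0], 0.43)]
side bone_pusher [([239.0, 372.0, 266.0, 384.0], 0.71)]
top press [([223.0, 138.0, 283.0, 252.0], 0.8)]
top handle [([292.0, 191.0, 312.0, 218.0], 0.68), ([223.0, 140.0, 262.0, 194.0], 0.59)]
top pawl_tab [([252.0, 195.0, 275.0, 249.0], 0.76)]
top lever_hinge [([220.0, 140.0, 284.0, 250.0], 0.6), ([383.0, 205.0, 415.0, 246.0], 0.41)]
top bulb_carton [([292.0, 193.0, 316.0, 220.0], 0.87), ([276.0, 149.0, 295.0, 168.0], 0.52)]
top switch_carto
[... 406 characters left out ...]
      -1.42387305e+00, -2.84601929e-01]), 'dq': array([-4.51270027e-04, -9.58039101e-04, -5.72757557e-05, -1.25540566e-06,
       -1.32979321e-04,  5.09401508e-04]), 'tau': array([ 2.53527425e-03, -3.86406684e+01,  2.38071746e+01,  5.36779895e+00,
       -4.60023675e-04, -6.55059785e-05]), 'tcp_pos': array([ 0.18332221, -0.51853367,  0.40469182]), 'ee_rot': array([[-9.42827331e-01, -3.33281597e-01,  2.02583465e-05],
       [-3.33281598e-01,  9.42827331e-01, -2.76539304e-05],
       [-9.88357669e-06, -3.28246155e-05, -9.99999999e-01]]), 'wrist_force': array([-0.34361859,  0.26378118, -0.50821862]), 'wrist_torque': array([-0.01722715,  0.02233672,  0.00358279]), 'opening': 0.08564297641679305}
```

Run:
```python
from h import *
for n,(x0,y0,x1,y1) in dict(side=(130,100,370,280),top=(190,110,350,230+30)).items():
    d=np.load(n+'0.npz')
    c=cv2.resize(d['frame'][y0:y1,x0:x1],None,fx=3.3 if n=='side' else 4,fy=3.3 if n=='side' else 4,interpolation=cv2.INTER_CUBIC)
    cv2.imwrite(f'pics/{n}0c.png',c[:,:,::-1])
    w=cloud(d); f=d['frame'].astype(int)
    V=d['view'];print(n,'campos',-V[:3,:3].T@V[:3,3])
    red=(f[...,0]>110)&(f[...,1]<70)&(f[...,2]<70)&np.isfinite(w[...,0])
    print(n,red.sum())
    p=w[red]; 
    p=p[(p[:,2]>.155)&(p[:,2]<.18)]
    if len(p): print(len(p),p.min(0),p.max(0),np.median(p,0))
```

```text
side campos [0.2665737  0.70249894 1.03452921]
side 334
261 [ 0.38949494 -0.02751743  0.15617189] [0.60665616 0.50124955 0.17166835] [0.42225735 0.00845553 0.16676264]
top campos [0.28344783 0.01750962 1.40036821]
top 252
242 [ 0.39100215 -0.02951942  0.15569091] [0.60926466 0.49810664 0.17256618] [ 0.41789517 -0.00283791  0.16582191]
```

View pics/side0.png

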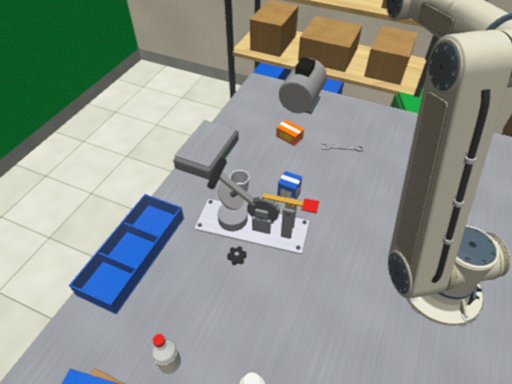

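View pics/top0.png

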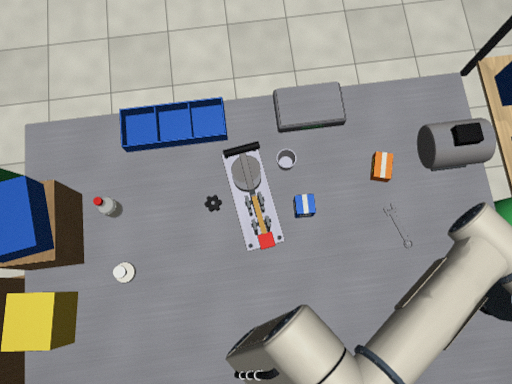

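View pics/top0c.png

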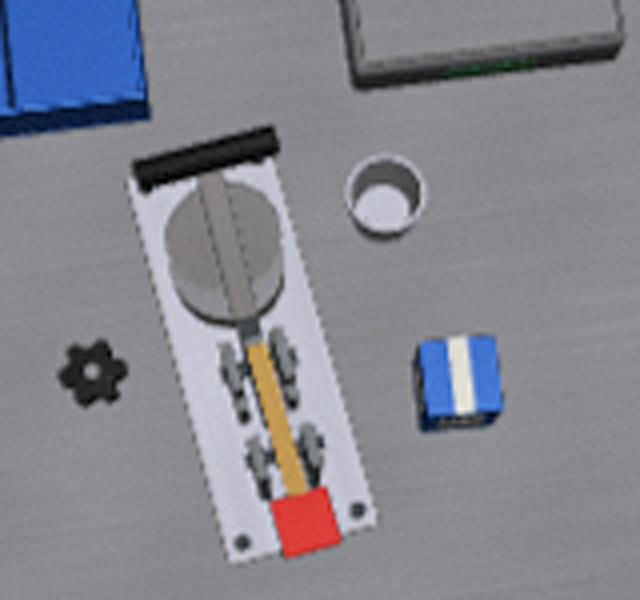

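View pics/side0c.png

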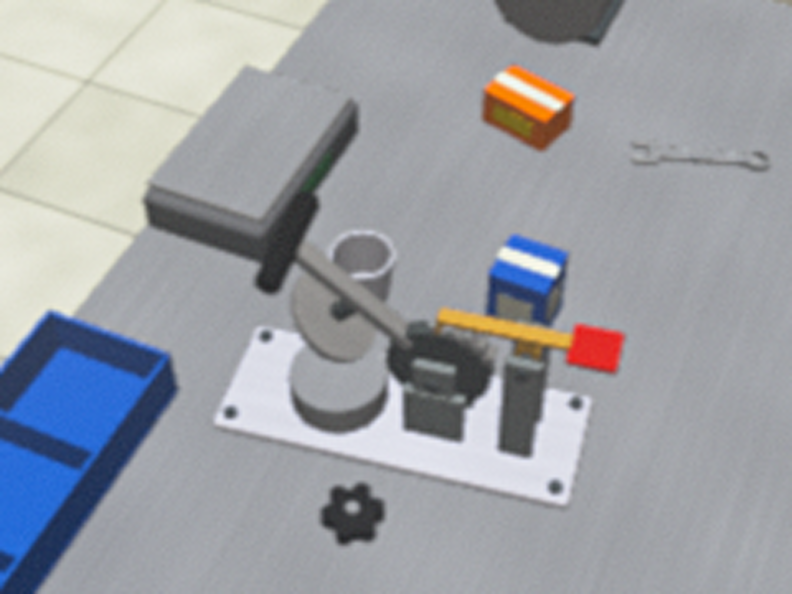

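The top view shows the red tab at (265,241), the handle at (241,150) and the blue carton at (305,205). The side view has the tab at (311,206) and the handle at about (217,172). The detector boxes are roughly right, but too big for the tab and handle. I'll measure both in 3D.

Run:
```python
from h import *
P={}
for n in('top','side'):
    d=np.load(n+'0.npz');w=cloud(d);f=d['frame'].astype(int)
    red=(f[...,0]>110)&(f[...,1]<70)&(f[...,2]<70)
    t=w[red];t=t[(t[:,2]>.158)&(t[:,2]<.175)&(t[:,1]<.1)]
    (c,sz,a)=cv2.minAreaRect((t[:,:2]*1000).astype(np.float32))
    print(n,'tab',c,sz,a,np.median(t[:,2]))
    m=(f.max(-1)<60)&(w[...,2]>.19)&(w[...,0]>.5)&(abs(w[...,1]-.05)<.12)&(w[...,2]<.26)
    h=w[m]; 
    if len(h):
        (c,sz,a)=cv2.minAreaRect((h[:,:2]*1000).astype(np.float32)); print(n,'handle',len(h),c,sz,a,np.percentile(h[:,2],[5,50,95]))
    # base plate: bright
    b=(f.min(-1)>170)&(w[...,2]>.004)&(w[...,2]<.022)&(abs(w[...,1]-.05)<.15)&(w[...,0]>.35)&(w[...,0]<.8)
    q=w[b];(c,sz,a)=cv2.minAreaRect((q[:,:2]*1000).astype(np.float32));print(n,'plate',len(q),c,sz,a,np.median(q[:,2]))
    # things tall near
    for nm,lo,hi in (('carton',.075,.095),('post',.14,.16)):
        k=(w[...,2]>lo)&(w[...,2]<hi)&(w[...,0]>.35)&(w[...,0]<.62)&(abs(w[...,1])<.2)
        print(nm,np.round(np.nanmin(w[k],0),3),np.round(np.nanmax(w[k],0),3))
```

```text
top tab (414.4631652832031, -7.219982147216797) (44.01805877685547, 41.334449768066406) 8.075776100158691 0.1665130931173816
top handle 246 (684.96240234375, 32.657318115234375) (21.254589080810547, 106.98328399658203) 7.716229438781738 [0.22026119 0.22902242 0.23386748]
top plate 1673 (586.6492919921875, -15.267921447753906) (343.2665710449219, 198.25222778320312) 7.4322991371154785 0.012551456016217707
carton [ 0.452 -0.18   0.075] [0.578 0.04  0.095]
post [ 0.396 -0.029  0.14 ] [0.616 0.032 0.16 ]
side tab (411.37713623046875, -4.799774169921875) (41.319915771484375, 40.33767318725586) 9.064644813537598 0.16809349227083129
side handle 211 (682.1845703125, 34.37302780151367) (20.20458984375, 107.42449951171875) 8.66670036315918 [0.2239828  0.23050501 0.23414099]
side plate 1957 (583.0889892578125, 19.03052520751953) (353.233642578125, 132.57879638671875) 8.118788719177246 0.013720168251188793
carton [ 0.448 -0.181  0.075] [0.595 0.044 0.095]
post [ 0.434 -0.031  0.14 ] [0.619 0.033 0.16 ]
```

Call:
{"name": "play_rows", "arguments": {
  "moves": "1 0.025 0.056 0 -0.03; 1 0.05 0.112 0 -0.06; 1 0.075 0.168 0 -0.09; 1 0.1 0.224 0 -0.12; 1 0.125 0.28 0 -0.15; 1 0.15 0.336 0 -0.18; 1 0.175 0.392 0 -0.197; 1 0.2 0.448 0 -0.197"
}}

```text
time_s: 2.2
tcp_pos: [0.3835, -0.0686, 0.4052]
ee_rot: [[-0.99, -0.143, 0.001], [-0.143, 0.99, 0.0], [-0.001, -0.0, -1.0]]
wrist_force: [1.0, -1.2, 0.6]
opening: 0.0004
```

Call:
{"name": "play_rows", "arguments": {
  "moves": "1 0.01 0.025 0 0; 1 0.018 0.045 0 0; 1 0.025 0.064 -0.01 0; 1 0.025 0.064 -0.035 0; 1 0.025 0.064 -0.05 0; 1 0.025 0.064 -0.055 0; 1 0.025 0.064 -0.055 0; 1 0.025 0.064 -0.055 0"
}}

```text
time_s: 3.2
tcp_pos: [0.4086, -0.0066, 0.3504]
ee_rot: [[-0.99, -0.142, 0.001], [-0.142, 0.99, 0.0], [-0.001, 0.0, -1.0]]
wrist_force: [0.0, -0.1, -0.3]
opening: 0.0001
```

Run:
```python
from h import *
st=bot.get_state();print(st['time_s'],st['tcp_pos'],st['ee_rot'][:,1],st['wrist_force'],st['opening'])
s=viewer.snapshot('side');c=cv2.resize(s['frame'][100:280,130:370],None,fx=3.3,fy=3.3,interpolation=cv2.INTER_CUBIC);cv2.imwrite('pics/s1.png',c[:,:,::-1])
```

```text
3.2 [ 0.40855081 -0.00656091  0.35043671] [-1.42287561e-01  9.89825359e-01  9.69957234e-05] [ 0.00927782 -0.13204044 -0.30532451] 5.3357640452401234e-05
```

View pics/s1.png

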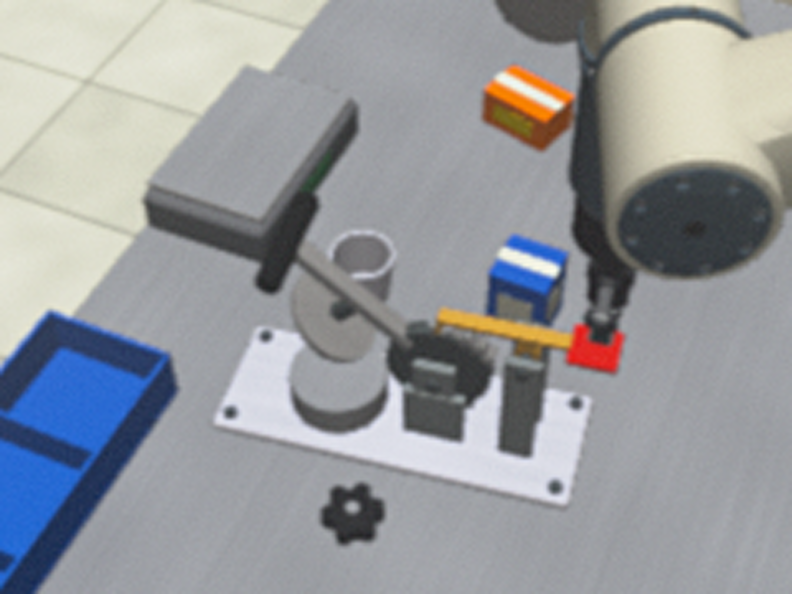

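The fingertips (crop 600,330) stand just above the middle of the red tab, so I can press.

Call:
{"name": "play_rows", "arguments": {
  "moves": "1 0 0 -0.006 0; 1 0 0 -0.011 0; 1 0 0 -0.014 0; 1 0 0 -0.017 0; 1 0 0 -0.02 0; 1 0 0 -0.022 0; 1 0 0 -0.024 0; 1 0 0 -0.024 0"
}}

```text
time_s: 4.25
tcp_pos: [0.4085, -0.0065, 0.3255]
ee_rot: [[-0.99, -0.142, 0.0], [-0.142, 0.99, 0.0], [-0.0, 0.0, -1.0]]
wrist_force: [-1.1, 0.5, 0.9]
opening: -0.0003
```

Call:
{"name": "play_rows", "arguments": {
  "moves": "1 0 0 -0.001 0; 1 0 0 -0.002 0; 1 0 0 -0.003 0; 1 0 0 -0.003 0; 1 0 0 -0.004 0; 1 0 0 -0.004 0; 1 0 0 -0.004 0; 1 0 0 -0.004 0"
}}

```text
time_s: 5.25
tcp_pos: [0.4083, -0.0066, 0.3233]
ee_rot: [[-0.99, -0.143, 0.002], [-0.143, 0.99, 0.0], [-0.002, -0.0, -1.0]]
wrist_force: [-9.4, 0.9, 14.9]
opening: -0.0001
```

Run:
```python
from h import *
st=bot.get_state();print(st['time_s'],st['tcp_pos'],st['wrist_force'],st['wrist_torque'])
s=viewer.snapshot('side');c=cv2.resize(s['frame'][100:280,130:370],None,fx=3.3,fy=3.3,interpolation=cv2.INTER_CUBIC);cv2.imwrite('pics/s2.png',c[:,:,::-1])
```

```text
5.25 [ 0.40832331 -0.00655371  0.32328669] [-9.36585105  0.89069031 14.93584993] [0.35369279 3.00094055 0.04699191]
```

View pics/s2.png

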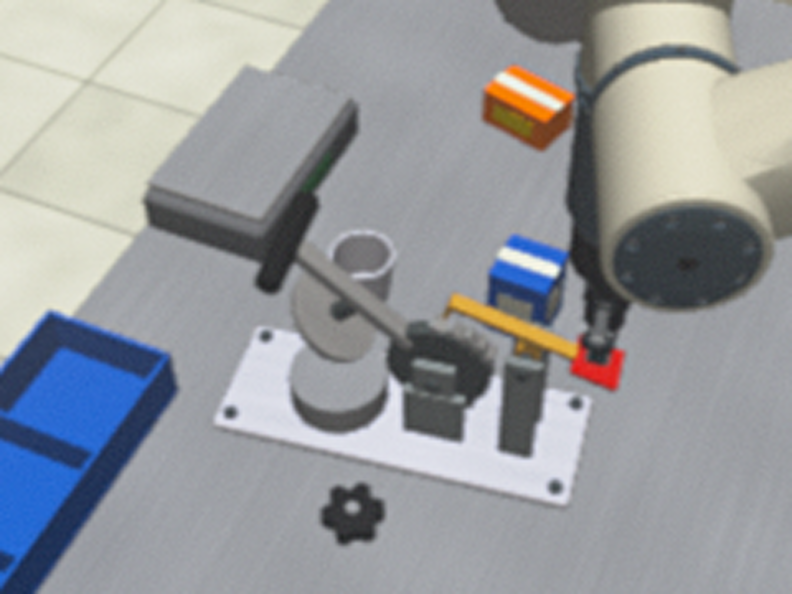

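The tab is visibly tilted down (crop 597,365), the hook end is raised (455,300), and the force shows the hard stop. Next I lift off and go over to above the handle.

Call:
{"name": "play_rows", "arguments": {
  "moves": "1 0 0 0.02 0; 1 0 0 0.06 0; 1 0 0 0.11 0; 1 0.03 0.004 0.125 0; 1 0.08 0.011 0.125 0; 1 0.13 0.018 0.125 0; 1 0.18 0.026 0.125 0; 1 0.18 0.026 0.125 0"
}}

```text
time_s: 6.3
tcp_pos: [0.5918, 0.0204, 0.4429]
ee_rot: [[-0.99, -0.142, -0.004], [-0.142, 0.99, -0.001], [0.004, 0.0, -1.0]]
wrist_force: [-0.5, 0.9, -0.8]
opening: -0.0001
```

Run:
```python
from h import *
st=bot.get_state();print(st['time_s'],st['tcp_pos'],st['wrist_force'],st['wrist_torque'])
s=viewer.snapshot('side');c=cv2.resize(s['frame'][100:280,130:370],None,fx=3.3,fy=3.3,interpolation=cv2.INTER_CUBIC);cv2.imwrite('pics/s3.png',c[:,:,::-1])
s=viewer.snapshot('top');c=cv2.resize(s['frame'][110:260,190:350],None,fx=4,fy=4);cv2.imwrite('pics/t3.png',c[:,:,::-1])
```

```text
6.3 [0.59175485 0.02044897 0.4428583 ] [-0.47941882  0.89309714 -0.81204293] [ 0.07871666  0.07019556 -0.01866958]
```

View pics/s3.png

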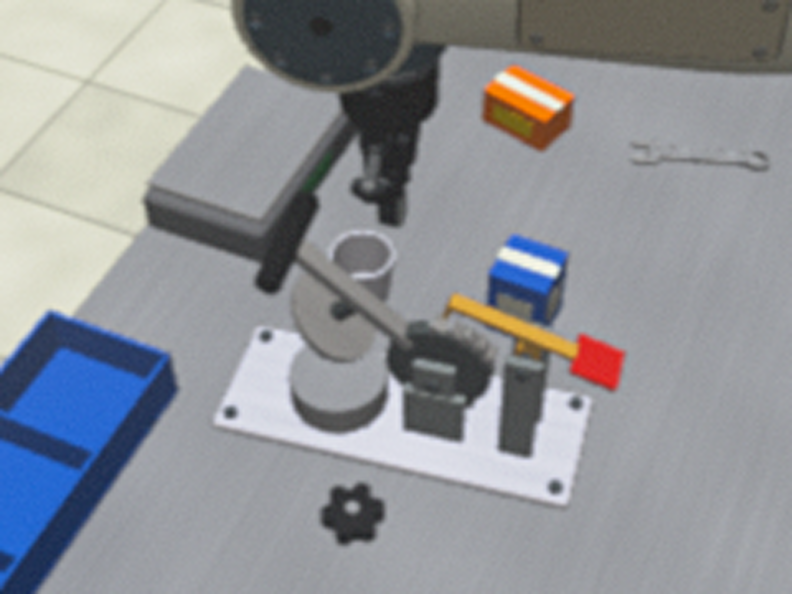

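The pawl stayed down with the tool off it (tab at 600,362). Next is the approach over the handle.

Call:
{"name": "play_rows", "arguments": {
  "moves": "1 0.05 0.006 0 0; 1 0.092 0.0125 0 0; 1 0.092 0.0125 0 0; 1 0.092 0.0125 -0.01 0; 1 0.092 0.0125 -0.02 0; 1 0.092 0.0125 -0.028 0; 1 0.092 0.0125 -0.028 0; 1 0.092 0.0125 -0.028 0"
}}

```text
time_s: 7.4
tcp_pos: [0.6802, 0.0319, 0.4192]
ee_rot: [[-0.99, -0.142, 0.001], [-0.142, 0.99, -0.0], [-0.001, -0.0, -1.0]]
wrist_force: [0.1, 0.5, 0.2]
opening: -0.0003
```

Run:
```python
from h import *
st=bot.get_state();T=st['tcp_pos'];print(st['time_s'],T,st['wrist_force'],st['ee_rot'][:,2])
s=viewer.snapshot('side');c=cv2.resize(s['frame'][100:280,130:370],None,fx=3.3,fy=3.3,interpolation=cv2.INTER_CUBIC);cv2.imwrite('pics/s4.png',c[:,:,::-1])
for q in (.03,.1,.2,.3,.4,.5,.6,.7,.75):
    p=.75-q; r=.185*np.cos(p); print(q,np.round([.549+.99*r-T[0],.0137+.142*r-T[1],.095+.185*np.sin(p)+.012+.173-T[2]],4))
```

```text
7.4 [0.68015905 0.03190664 0.41922982] [0.13273318 0.5326499  0.18199526] [ 7.81213549e-04 -1.45270367e-05 -9.99999695e-01]
0.03 [ 0.0065  0.0015 -0.0172]
0.1 [ 0.0146  0.0027 -0.0273]
0.2 [ 0.025   0.0042 -0.0425]
0.3 [ 0.0338  0.0054 -0.0588]
0.4 [ 0.0409  0.0065 -0.0758]
0.5 [ 0.0463  0.0072 -0.0935]
0.6 [ 0.0499  0.0078 -0.1116]
0.7 [ 0.0518  0.008  -0.13  ]
0.75 [ 0.052   0.0081 -0.1392]
```

View pics/s4.png

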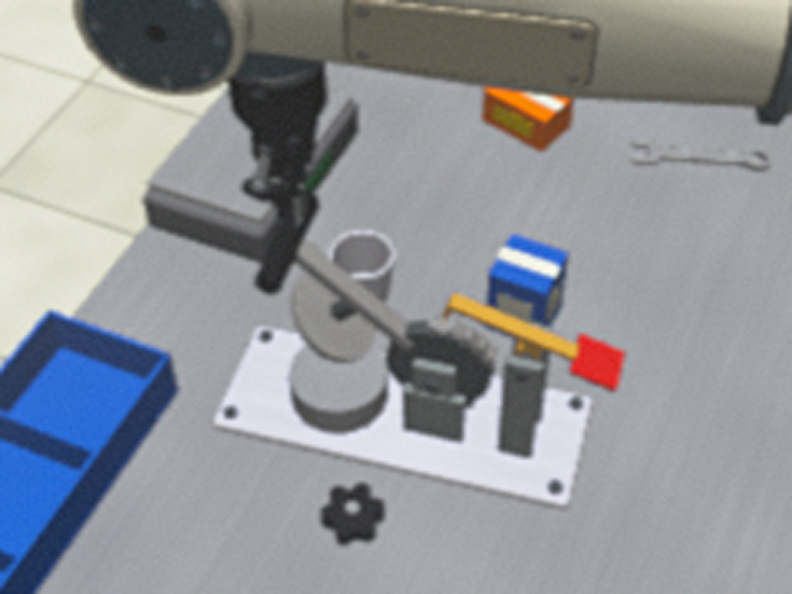

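The fingertips (crop 290,195) sit just above the middle of the handle. I'll push along the arc.

Call:
{"name": "play_rows", "arguments": {
  "moves": "1 0.003 0.001 -0.01 0; 1 0.005 0.001 -0.018 0; 1 0.009 0.002 -0.024 0; 1 0.013 0.003 -0.031 0; 1 0.018 0.003 -0.038 0; 1 0.023 0.004 -0.046 0; 1 0.028 0.005 -0.054 0; 1 0.028 0.005 -0.054 0"
}}

```text
time_s: 8.45
tcp_pos: [0.7091, 0.037, 0.3646]
ee_rot: [[-0.99, -0.142, 0.002], [-0.142, 0.99, -0.0], [-0.002, -0.0, -1.0]]
wrist_force: [-0.4, -0.6, 1.9]
opening: 0.0001
```

Run:
```python
from h import *
st=bot.get_state();T=st['tcp_pos'];print(st['time_s'],T,st['wrist_force'],st['ee_rot'][:,2])
s=viewer.snapshot('side');c=cv2.resize(s['frame'][100:280,130:370],None,fx=3.3,fy=3.3,interpolation=cv2.INTER_CUBIC);cv2.imwrite('pics/s5.png',c[:,:,::-1])
```

```text
8.45 [0.70905113 0.03701313 0.36460649] [-0.43128323 -0.64185628  1.87020031] [ 1.91328625e-03 -1.09886144e-04 -9.99998164e-01]
```

View pics/s5.png

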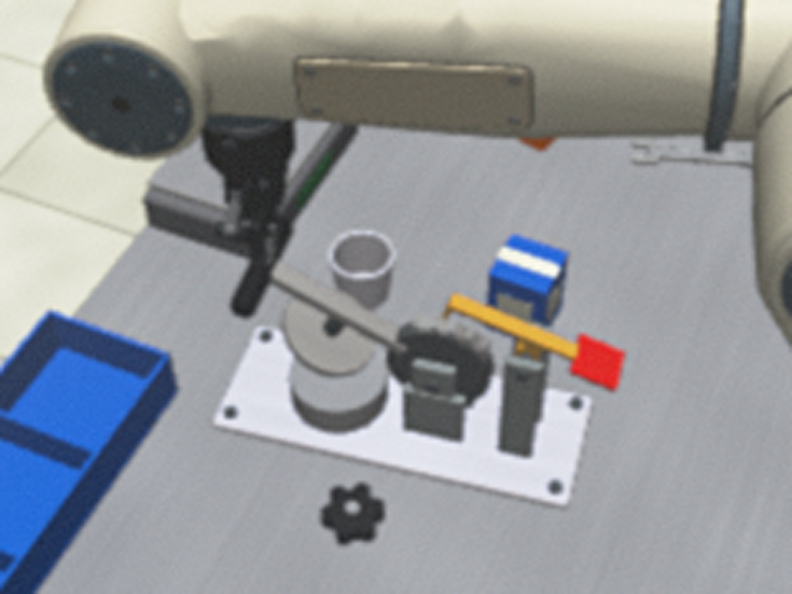

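The arm (handle at crop 262,270) is turning freely and the pawl is still down. Carrying on.

Call:
{"name": "play_rows", "arguments": {
  "moves": "1 0.005 0.001 -0.01 0; 1 0.009 0.001 -0.02 0; 1 0.012 0.002 -0.03 0; 1 0.014 0.002 -0.04 0; 1 0.014 0.002 -0.05 0; 1 0.014 0.002 -0.06 0; 1 0.014 0.002 -0.068 0; 1 0.014 0.002 -0.074 0"
}}

```text
time_s: 9.5
tcp_pos: [0.7221, 0.0389, 0.2899]
ee_rot: [[-0.99, -0.142, -0.001], [-0.142, 0.99, -0.0], [0.001, 0.0, -1.0]]
wrist_force: [1.0, 0.2, 2.9]
opening: -0.0001
```

Call:
{"name": "play_rows", "arguments": {
  "moves": "1 0 0 -0.003 0; 1 0 0 -0.005 0; 1 0 0 -0.007 0; 1 0 0 -0.009 0; 1 0 0 -0.01 0; 1 0 0 -0.011 0; 1 0 0 -0.011 0; 1 0 0 -0.011 0"
}}

```text
time_s: 10.5
tcp_pos: [0.7224, 0.039, 0.2802]
ee_rot: [[-0.99, -0.142, 0.001], [-0.142, 0.99, 0.0], [-0.001, -0.0, -1.0]]
wrist_force: [-0.2, 0.1, 5.1]
opening: -0.0001
```

Run:
```python
from h import *
st=bot.get_state();T=st['tcp_pos'];print(st['time_s'],T,st['wrist_force'],st['ee_rot'][:,2])
s=viewer.snapshot('side');c=cv2.resize(s['frame'][100:280,130:370],None,fx=3.3,fy=3.3,interpolation=cv2.INTER_CUBIC);cv2.imwrite('pics/s6.png',c[:,:,::-1])
```

```text
10.5 [0.72237626 0.03898865 0.28021761] [-0.20371996  0.10511653  5.05936549] [ 7.64307974e-04  3.59155798e-05 -9.99999707e-01]
```

View pics/s6.png

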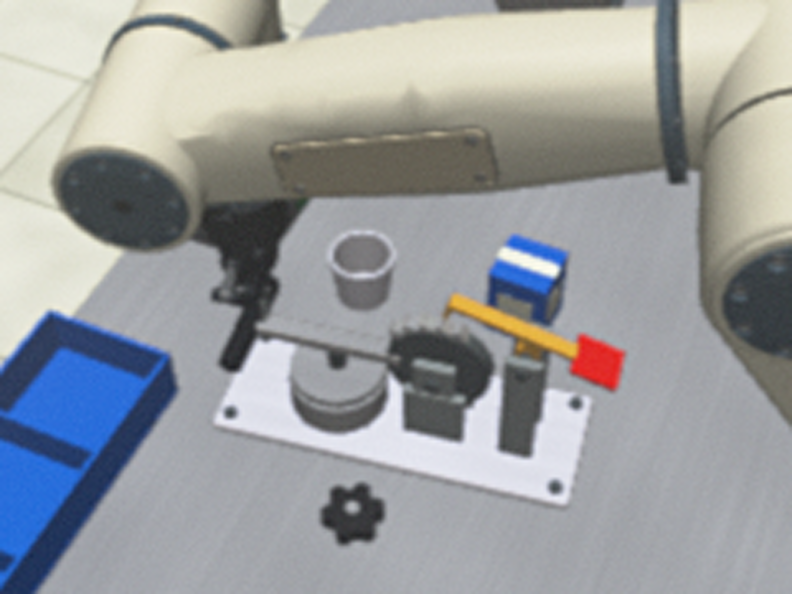

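Nearly closed, and the pawl is free. I'll push on until the force shows the stop.

Call:
{"name": "play_rows", "arguments": {
  "moves": "1 0 0 -0.001 0; 1 0 0 -0.002 0; 1 0 0 -0.003 0; 1 0 0 -0.004 0; 1 0 0 -0.005 0; 1 0 0 -0.005 0; 1 0 0 -0.005 0; 1 0 0 -0.005 0"
}}

```text
time_s: 11.55
tcp_pos: [0.722, 0.039, 0.2796]
ee_rot: [[-0.99, -0.143, 0.004], [-0.143, 0.99, -0.0], [-0.004, -0.001, -1.0]]
wrist_force: [-8.3, 2.2, 20.1]
opening: 0.0003
```

That is the hard stop: TCP z 0.2796, against 0.280 expected. Lifting off straight up.

Call:
{"name": "play_rows", "arguments": {
  "moves": "1 0 0 0.005 0; 1 0 0 0.015 0; 1 0 0 0.035 0; 1 0 0 0.07 0; 1 -0.01 0 0.11 0; 1 -0.03 0 0.14 0; 1 -0.03 0 0.14 0; 1 -0.03 0 0.14 0"
}}

```text
time_s: 12.55
tcp_pos: [0.6923, 0.039, 0.4136]
ee_rot: [[-0.99, -0.142, -0.002], [-0.142, 0.99, 0.0], [0.002, 0.001, -1.0]]
wrist_force: [-0.6, -0.3, -0.3]
opening: -0.0
```

Run:
```python
from h import *
st=bot.get_state();T=st['tcp_pos'];print(st['time_s'],T,st['wrist_force'],abs(st['dq']).max())
s=viewer.snapshot('side');c=cv2.resize(s['frame'][100:280,130:370],None,fx=3.3,fy=3.3,interpolation=cv2.INTER_CUBIC);cv2.imwrite('pics/s7.png',c[:,:,::-1])
w=cloud(s);f=s['frame'].astype(int)
red=(f[...,0]>110)&(f[...,1]<70)&(f[...,2]<70)
t=w[red];t=t[(t[:,2]>.12)&(t[:,2]<.175)&(t[:,1]<.1)]
A=np.c_[t[:,:2],np.ones(len(t))];k=np.linalg.lstsq(A,t[:,2],rcond=None)[0];print('tab slope',np.hypot(*k[:2]),np.median(t,0))
m=(f.max(-1)<60)&(w[...,2]>.05)&(w[...,0]>.69)&(w[...,0]<.78)&(abs(w[...,1]-.05)<.1)&(w[...,2]<.13)
print('handle',m.sum(),np.median(w[m],0),np.percentile(w[m][:,2],95))
```

```text
12.55 [0.69231629 0.03902583 0.4135556 ] [-0.64521139 -0.26218629 -0.2621086 ] 0.021099345988919226
tab slope 0.29487977013293815 [ 0.40603511 -0.00425614  0.14987254]
handle 141 [0.7258724  0.05140487 0.10714272] 0.11031224306453329
```

View pics/s7.png

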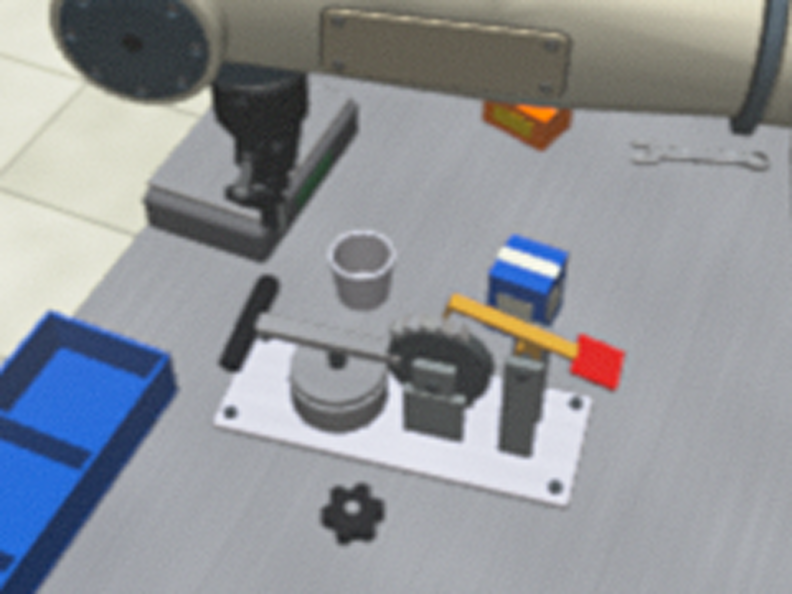

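The arm is level and closed, with the handle top at about 107 mm. The tab slope of 0.295 puts the pawl at about 0.29 rad, the tool is clear, and the bystanders in view haven't moved.

```bash
python3 -c "
from workcell import bot
print(bot.close_job())"
```

```text
the job is handed in; nothing more can be done
None
```

I pressed the red pawl tab to its hard stop, then pushed the handle down along its arc to the closed stop. I lifted the tool straight off and handed the job in at about 12.6 s; no verdict is reported.

- **Pawl:** the tab slope in the last picture (0.295) puts it at about 0.29 rad, well above the 0.12 needed. It stayed down from the press until hand-in.
- **Press arm:** it met the stop at TCP height 279.6 mm against 280 mm expected for fully closed. After I let go, the handle top measured about 107 mm, which also matches closed.
- **Forces:** the readings I took at the end of each move reached about 15 N up on the tab and 20 N up at the closed stop. The handle was only touched after the pawl was free.
- **Robot:** the tool is well above the press, with wrist force near zero.
- **Bystanders:** those in the last side crop look unmoved. I did not measure them, and the oil bottle and bone pusher were outside that crop, though the tool never went near them.

No check failed or disagreed; the detectors' boxes for the tab and handle were too loose, so I measured both from colour and depth instead.

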